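Load the staining rack with slide holders in the same order

TASK

Four slide holders stand in the jars of one steel rack; before the stain is poured, move them into the four empty jars of the other rack, one per jar, in the same left-to-right order as they stand now, because their order is the only record of which fish they came from. Keep them upright and lower each one down to the floor of its jar, not dropping it, since the slides are glass. Leave the brown bottle beside the racks where it is.

Things in the scene. Friction and masses are not known exactly. Their poses are not given: they have to be found in the camera images.
- holder_a: grey plastic holder with 3 glass slides standing on end; holders differ only in that number. 56 (x) x 34 (y) mm, 78 mm high, and above that a strap handle: level top bar along x, 56 long, 10 thick in y, 14 high, its middle 111 mm over the origin, on a post at each end. Origin: centre of the underside; z up; turned up to 0.1 rad in its jar. 40 to 140 g. Which jar of the row it starts in changes.
- holder_b: grey plastic holder with 6 glass slides standing on end; holders differ only in that number. 56 (x) x 34 (y) mm, 78 mm high, and above that a strap handle: level top bar along x, 56 long, 10 thick in y, 14 high, its middle 111 mm over the origin, on a post at each end. Origin: centre of the underside; z up; turned up to 0.1 rad in its jar. 40 to 140 g. Which jar of the row it starts in changes.
- holder_c: grey plastic holder with 9 glass slides standing on end; holders differ only in that number. 56 (x) x 34 (y) mm, 78 mm high, and above that a strap handle: level top bar along x, 56 long, 10 thick in y, 14 high, its middle 111 mm over the origin, on a post at each end. Origin: centre of the underside; z up; turned up to 0.1 rad in its jar. 40 to 140 g. Which jar of the row it starts in changes.
- holder_d: grey plastic holder with 12 glass slides standing on end; holders differ only in that number. 56 (x) x 34 (y) mm, 78 mm high, and above that a strap handle: level top bar along x, 56 long, 10 thick in y, 14 high, its middle 111 mm over the origin, on a post at each end. Origin: centre of the underside; z up; turned up to 0.1 rad in its jar. 40 to 140 g. Which jar of the row it starts in changes.
- jar_a: white staining jar, fixed in the full rack; holder_a starts in it. Outside 86 (x) x 66 (y) x 88 mm high, walls 3, floor 4 (inside 80 x 60). All jars look alike; four in a row, 74 mm apart. Origin: centre of its underside, 4 mm above the bench; z up; +y runs along the row to the robot's left.
- jar_b: white staining jar, fixed in the full rack; holder_b starts in it. Outside 86 (x) x 66 (y) x 88 mm high, walls 3, floor 4 (inside 80 x 60). All jars look alike; four in a row, 74 mm apart. Origin: centre of its underside, 4 mm above the bench; z up; +y runs along the row to the robot's left.
- jar_c: white staining jar, fixed in the full rack; holder_c starts in it. Outside 86 (x) x 66 (y) x 88 mm high, walls 3, floor 4 (inside 80 x 60). All jars look alike; four in a row, 74 mm apart. Origin: centre of its underside, 4 mm above the bench; z up; +y runs along the row to the robot's left.
- jar_d: white staining jar, fixed in the full rack; holder_d starts in it. Outside 86 (x) x 66 (y) x 88 mm high, walls 3, floor 4 (inside 80 x 60). All jars look alike; four in a row, 74 mm apart. Origin: centre of its underside, 4 mm above the bench; z up; +y runs along the row to the robot's left.
- empty_rack: stainless rack, 98 (x) x 306 (y) mm, with four such jars, empty, fixed, centred at x = 0, y = 111, 37, -37 and -111 mm. Origin: centre of its underside, on the bench; z up; +y to the robot's left, within 0.15 rad. Inner jar floors are 8 mm, rims 92 mm above the origin. Like the full rack; one of the two stands behind the other, and which is nearer the robot changes.
- amber_bottle: bystander: closed brown glass bottle, 60 mm across, 125 mm high, standing loose on the bench off one end of the racks; origin at the centre of its underside
Mind the look-alikes: they are no part of the job. What is shaped like the holder_a but green is not meant.

How it is judged:
By the outcome, as a careful person would: the job done as asked, in the order asked, and still so for the second after the job is handed in, with the robot touching nothing.
It also fails if it takes over 93 s, if anything falls off the work surface, if the arm or the gripper's body presses on something with over 40 N, if the wrist force passes 120 N, or if a joint passes its speed limit or range.

ROBOT

A 6-joint arm with a two-finger parallel gripper is mounted at the origin on the work surface. World frame = base frame: x ahead of the robot, y to its left, z up, the work surface at z = 0. Lengths are in m, angles in rad, forces in N, time in s.
With the tool pointing down it reaches from about 0.4 to 0.825 m from the base axis. Payload 7 kg.
Tool frame: the origin (TCP) lies at the very end of the fingers, on their centre line; the grasp point (between the pads) lies 19 mm behind it; z points along the fingers, y is the line along which they close (so a half turn about z gives the same grasp; the last joint's range is limited). The gripper opens to 88 mm and grips with 3 to 60 N. Pads are 19 mm wide; open, the fingers measure 130 mm over their backs; the gripper's body (78 mm by 193 mm) begins 47 mm behind the grasp point.
Start: joints at [-0.973, 0.359, 0.012, 0, -1.224, -0.288], TCP at [0.206, -0.643, 0.227] pointing down, gripper open.
Joint ranges: [-3.07, 3.07], [-1.43, 2.12], [-1.02, 1.25], [-3.03, 1.67], [-3.05, -0], [-3.03, 3.03]. Speed limits (rad/s): [2.39, 2.39, 3.01, 3.14, 3.14, 3.14].

INTERFACE

Orientations are given as [roll, pitch, yaw] about the fixed x, y, z axes, in that order (R = Rz(yaw) Ry(pitch) Rx(roll)).
In Python, from workcell import env, eyes gives the robot as it stands.
- The arm moves only by the shell command python3 -m handwheel 'ROWS'. ROWS is JSON, a list that holds one entry, the list of rows, each a list of 7 numbers: the finger opening in mm, from 0 to 87.6, then the shift along the tool's x, y, z scaled (see below), then the turn, a rotation vector about the tool's x, y, z scaled (see below). In form: [[[hand, dx, dy, dz, wx, wy, wz], ...]]. A call has 1 to 12 rows; each row is the pose to reach, as a shift and turn from the pose commanded when the call began, along the tool's axes at that moment; what a row does not reach only later rows make up. The controller multiplies each number of a shift by 800 mm and each number of a turn by 90 degrees. A row lasts 1/8 s, in which the tool goes at most 62.5 mm and 10.7 degrees, less where a joint would pass 70% of its speed; a pose out of reach is approached as far as the arm can. A call with a number of a shift or a turn outside -1 to 1 is refused whole. A call with a gripper value outside its range is refused whole. The fingers move at their own pace and stop on an object; the grip force is fixed at half the most. Time passes only in rows, so rows that repeat a pose let the fingers close. It gives the time, the measured TCP pose, the force, the opening and the grip force at its end, in the units of the state.
- env.get_obs(): the state, without advancing time (a new reading comes with each control period).
- eyes.snapshot(name): name is "side" or "top"; returns (picture, depth): 384x512x3 uint8, red, green, blue; 384x512 float32, m along the optical axis (not along the pixel's ray), 0 where there is no reading.
- eyes.get_calibration(name): a dict with "mtx" (3x3 intrinsics, pixels), "pose" (4x4, takes a point from camera to world coordinates). Camera axes: x right, y up, looking along -z (the intrinsics and any distortion apply to the point x, -y, -z); pixel columns grow to the right and rows downward; lengths in m; the calibration is good to about 2 mm. A picture is of the moment at which its call begins. get_calibration takes no time and is no camera call.
- env.finish_job(): hands the job in; it is judged then, once.
The state is a dict: "time": time; "qpos": joint angles; "dq": joint speeds; "joint_efforts": joint torques, N m; "eef_pos": TCP position; "ee_rot": TCP orientation; "force": force on the tool from outside, world axes, zero at the start; "torque": the same for the moment, N m; "finger_gap": finger opening in m; "grip_force": force on a finger pad.
Only numpy, scipy, OpenCV 4.12 (cv2) and the standard library are available. Lean on these libraries where they do the work, as an engineer would, in place of code of your own. Each camera call takes 0.05 s, during which the arm holds its last target. There are 200 camera calls.

## Working session

There is one attempt and no reset: what is moved stays moved. The work goes in short steps, Python scripts to look and compute and a shell command to move; the robot and the scene stay as the last step left them, time stands still between calls to the robot, and variables do not carry over. Pictures are saved under pics/ and viewed, at most 14 in all, crops included, and the job is handed in when it is done.

```bash
ls; mkdir -p pics; python3 - <<'E'
from workcell import env, eyes
import cv2,numpy as np
for n in("side","top"):
    p,d=eyes.snapshot(n); np.savez(f"/tmp/{n}0.npz",p=p,d=d); cv2.imwrite(f"pics/{n}0.png",p[:,:,::-1])
    c=eyes.get_calibration(n); print(n,np.round(c["mtx"],1).tolist(),np.round(c["pose"],3).tolist(),c.keys(),(d>0).mean())
print(env.get_obs())
E
```

```text
pics
side [[420.4, 0.0, 249.9], [0.0, 420.4, 191.7], [0.0, 0.0, 1.0]] [[0.946, 0.192, -0.26, 0.296], [-0.322, 0.508, -0.799, -0.782], [-0.021, 0.84, 0.542, 0.57], [0.0, 0.0, 0.0, 1.0]] dict_keys(['mtx', 'pose']) 0.9959869384765625
top [[399.5, 0.0, 258.0], [0.0, 399.5, 197.7], [0.0, 0.0, 1.0]] [[-0.023, 0.98, -0.197, 0.375], [-1.0, -0.02, 0.013, 0.018], [0.009, 0.197, 0.98, 0.908], [0.0, 0.0, 0.0, 1.0]] dict_keys(['mtx', 'pose']) 0.995758056640625
{'time': 0.1, 'qpos': array([-9.72919636e-01,  3.59316555e-01,  1.12136149e-02, -2.63102862e-04,
       -1.22409384e+00, -2.88127787e-01]), 'dq': array([ 2.20472231e-04, -1.88988301e-03,  1.43484585e-03,  3.73766379e-05,
       -2.02608346e-03,  1.39626491e-03]), 'joint_efforts': array([-2.06550460e-03, -5.84163165e+01,  2.93748361e+01,  7.01521039e+00,
        1.02752171e-02, -6.54137557e-05]), 'eef_pos': array([ 0.20561955, -0.64250302,  0.2257512 ]), 'ee_rot': array([ 3.14017964e+00, -1.60824716e-04, -2.83193321e+00]), 'force': array([-0.64491326, -0.58815081, -0.72332652]), 'torque': array([-0.04260661, -0.00761984,  0.0409694 ]), 'grip_force': 0.0, 'finger_gap': 0.08790348198909911}
```

View pics/side0.png

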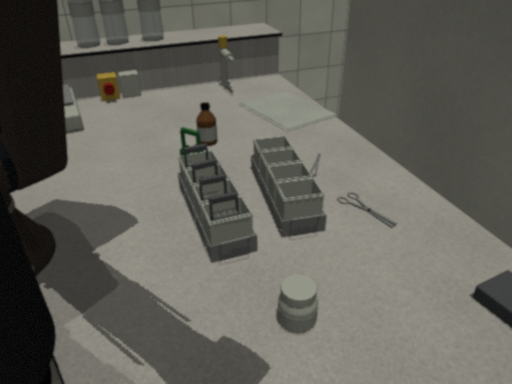

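View pics/top0.png

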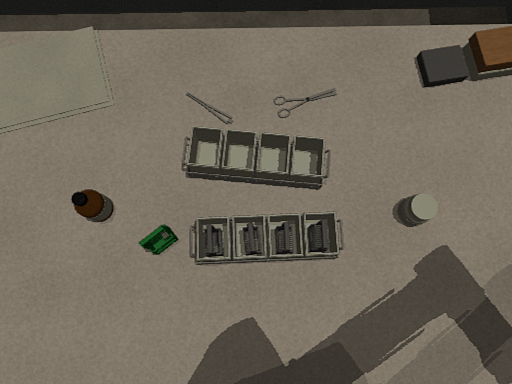

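The top view shows the grey holders in the near rack at about (212,240), (250,238), (285,237) and (320,235). The empty far rack's jars are at about (206,152), (240,154), (272,156) and (307,158). The green look-alike at (158,238) stands outside the racks on the bench, so it isn't meant. The bottle is at (90,205). Next I'll measure the bars and jar rims in both views.

```bash
cat > h.py <<'E'
import numpy as np,cv2
from workcell import env,eyes
def cloud(n,p=None,d=None):
    if d is None: p,d=eyes.snapshot(n)
    c=eyes.get_calibration(n); K=c["mtx"]; v,u=np.indices(d.shape)
    P=np.stack([(u-K[0,2])/K[0,0]*d,-(v-K[1,2])/K[1,1]*d,-d],-1)
    W=P@c["pose"][:3,:3].T+c["pose"][:3,3]; W[d<=0]=np.nan
    return p,W
def comps(W,m,minn):
    n,l=cv2.connectedComponents(m.astype(np.uint8)); o=[]
    for i in range(1,n):
        q=W[l==i]
        if len(q)>=minn:
            o.append((q,np.argwhere(l==i).mean(0)[::-1]))
    return o
def rect(q):
    (c,s,a)=cv2.minAreaRect((q[:,:2]*1000).astype(np.float32)); return np.round(c,1),np.round(s,1),round(a,1)
E
python3 - <<'E'
from h import *
for n in("top","side"):
    z=np.load(f"/tmp/{n}0.npz"); p,W=cloud(n,z["p"],z["d"])
    hsv=cv2.cvtColor(p,cv2.COLOR_RGB2HSV); X,Y,Z=W[...,0],W[...,1],W[...,2]
    reg=(X>.3)&(X<.8)&(abs(Y)<.3)
    print(n)
    for q,c in comps(W,reg&(Z>.106)&(Z<.14)&(hsv[...,1]<110),8): print(" bar",len(q),c.round(),rect(q),"medz",np.median(q[:,2]).round(4),np.percentile(q[:,2],90).round(4), 'med',np.median(q[:,:2],axis=0).round(3))
    for q,c in comps(W,reg&(Z>.08)&(Z<.1),60): print(" rim",len(q),c.round(),rect(q),np.median(q[:,2]).round(4))
    for q,c in comps(W,reg&(Z>.003)&(Z<.016)&(X>.5),25): print(" flr",len(q),c.round(),rect(q),q.mean(0).round(4))
    if n=="top": t=p
cv2.imwrite("pics/crop1.png",cv2.resize(t[110:280,130:360],None,fx=3.4,fy=3.4,interpolation=cv2.INTER_CUBIC)[:,:,::-1])
E
```

```text
top
 bar 176 [324. 234.] (array([ 458. , -121.3]), array([55.7, 12.6]), 0.3) medz 0.1245 0.1265 med [ 0.456 -0.121]
 bar 155 [252. 237.] (array([454.5,  22.7]), array([55.4, 12.3]), 5.1) medz 0.1247 0.1265 med [0.454 0.022]
 bar 170 [287. 236.] (array([455.4, -47.9]), array([55.8, 14.1]), 0.0) medz 0.1247 0.1263 med [ 0.454 -0.047]
 bar 170 [210. 239.] (array([453.1, 104.5]), array([55.7, 13.7]), 2.9) medz 0.1246 0.1265 med [0.452 0.104]
 rim 357 [205. 146.] (array([654.1, 118.6]), array([69.6, 88.8]), 83.2) 0.0894
 rim 341 [239. 150.] (array([646.,  45.]), array([68.9, 89.9]), 83.3) 0.0895
 rim 335 [274. 153.] (array([637.4, -28.5]), array([69.1, 89.1]), 83.4) 0.0895
 rim 349 [308. 156.] (array([ 628.7, -102.1]), array([69.4, 88.6]), 83.5) 0.0895
 rim 348 [286. 234.] (array([461.3, -46.7]), array([88.8, 69. ]), 1.2) 0.0897
 rim 367 [321. 233.] (array([ 463. , -120.8]), array([89. , 69.6]), 1.1) 0.0894
 rim 336 [249. 236.] (array([459.9,  27.3]), array([89.2, 68.9]), 1.3) 0.0899
 rim 361 [213. 238.] (array([458.1, 100.8]), array([89.4, 68.3]), 0.7) 0.0899
 flr 55 [299. 104.] (array([
[... 1517 characters left out ...]
ay([ 455.8, -121.9]), array([14.6, 56.8]), 88.3) medz 0.1221 0.1269 med [ 0.455 -0.124]
 rim 1537 [287. 170.] (array([639.3,   9.6]), array([293.8,  89.5]), 83.3) 0.089
 rim 1539 [214. 194.] (array([457.7,  -8.5]), array([ 88.8, 292.9]), 1.2) 0.0877
 rim 95 [206. 170.] (array([458.3,  41.5]), array([44.6, 46. ]), 88.7) 0.0865
 rim 114 [215. 186.] (array([460.4, -32.6]), array([46.5, 44.1]), 1.5) 0.0866
 flr 70 [314. 167.] (array([770.7, 107.8]), array([105.7,  17.6]), 55.3) [0.7684 0.1043 0.0055]
 flr 375 [286. 217.] (array([595.4,   1.3]), array([ 95.2, 322.7]), 10.6) [ 0.6085 -0.0755  0.0073]
 flr 156 [356. 203.] (array([775.5, -90.4]), array([ 48.2, 109.5]), 1.0) [ 0.7847 -0.0839  0.0051]
```

View pics/crop1.png

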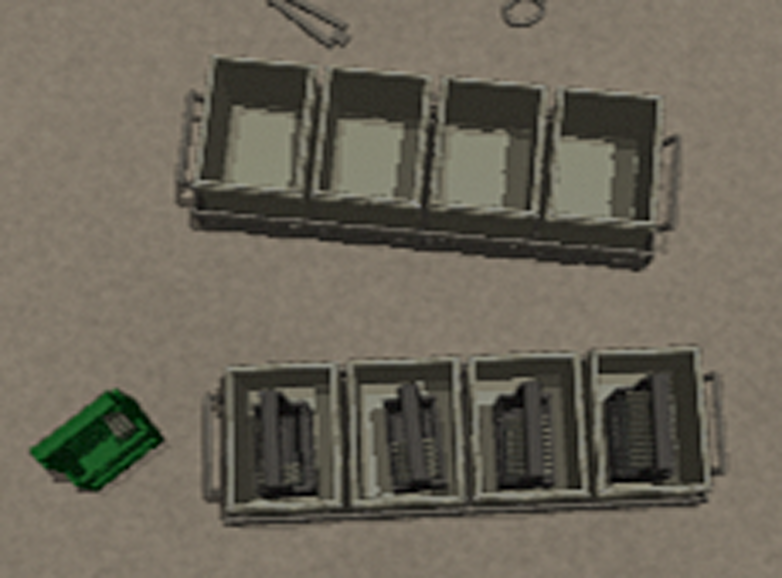

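The enlarged crop confirms four dark-grey holders in the near rack at crop pixels (275,445), (412,440), (520,440) and (640,430). The green one at (95,440) lies outside the racks and is excluded. Both views put the bar tops at about 126 mm and the far rims at about 91 mm.

```bash
cat >> h.py <<'E'
from scipy.spatial.transform import Rotation as Rt
def go(x,y,z,yawdeg):
    "units for a row from the present pose to TCP (mm) with tool down, yaw=180+yawdeg"
    o=env.get_obs(); R=Rt.from_euler("xyz",o["ee_rot"]); T=Rt.from_euler("xyz",[np.pi,0,np.pi+np.radians(yawdeg)])
    s=R.inv().apply(np.array([x,y,z])/1000-o["eef_pos"]); r=(R.inv()*T).as_rotvec()
    print("shift",(s/.8).round(4),"turn",(r/(np.pi/2)).round(4),"rows>=",round(np.linalg.norm(s)/.0625,1),round(np.degrees(np.linalg.norm(r))/10.7,1))
E
python3 - <<'E'
from h import *
for n in("top","side"):
    z=np.load(f"/tmp/{n}0.npz"); p,W=cloud(n,z["p"],z["d"])
    X,Y,Z=W[...,0],W[...,1],W[...,2]
    for q,c in comps(W,(X>.4)&(X<.5)&(Y<.15)&(Y>-.2)&(Z>.121)&(Z<.14),30):
        x,y=q[:,0]*1000,q[:,1]*1000; k=np.polyfit(x,y,1); m=(x.min()+x.max())/2
        print(n,round(m,1),np.polyval(k,m).round(1),"yaw deg",np.degrees(np.arctan(k[0])).round(1),len(q),(x.max()-x.min()).round(1))
go(456,-122,230,0)
E
```

```text
top 457.9 -121.5 yaw deg 0.3 143 53.7
top 454.9 22.3 yaw deg 5.9 143 53.3
top 455.4 -47.5 yaw deg 0.4 144 53.2
top 452.9 104.5 yaw deg 2.9 143 52.9
side 450.1 103.9 yaw deg 2.9 91 55.4
side 451.7 21.6 yaw deg 5.4 102 54.3
side 452.7 -48.0 yaw deg 1.7 116 55.0
side 455.6 -122.4 yaw deg 0.9 139 54.8
shift [-0.4964  0.5243 -0.0046] turn [ 0.0009 -0.0002  0.1971] rows>= 9.2 1.7
```

```bash
python3 -m handwheel '[[[36,-0.07,0.074,0,0,0,0.05],[36,-0.14,0.148,0,0,0,0.1],[36,-0.21,0.222,0,0,0,0.15],[36,-0.28,0.296,0,0,0,0.192],[36,-0.35,0.37,0,0,0,0.192],[36,-0.42,0.444,0,0,0,0.192],[36,-0.475,0.5,0,0,0,0.192],[36,-0.496,0.524,0,0,0,0.192],[36,-0.496,0.524,0,0,0,0.192],[36,-0.496,0.524,0,0,0,0.192],[36,-0.496,0.524,0,0,0,0.192]]]'; python3 -c "
from h import *
go(456.7,-122,101,0.5)"
```

```text
time: 1.48
eef_pos: [0.4559, -0.1219, 0.2263]
ee_rot: [-3.142, -0.001, -3.131]
force: [-0.0, 0.1, 0.6]
finger_gap: 0.0361
grip_force: 0.0
shift [-0.0011 -0.0002  0.1566] turn [-0.     -0.0005  0.001 ] rows>= 2.0 0.0
```

```bash
python3 -m handwheel '[[[36,-0.001,0,0.05,0,0,0],[36,-0.001,0,0.09,0,0,0],[36,-0.001,0,0.12,0,0,0],[36,-0.001,0,0.14,0,0,0],[36,-0.001,0,0.15,0,0,0],[36,-0.001,0,0.1565,0,0,0],[36,-0.001,0,0.1565,0,0,0],[36,-0.001,0,0.1565,0,0,0]]]'; python3 - <<'E'
from h import *
p,W=cloud("side"); cv2.imwrite("pics/g1.png",cv2.resize(p[120:260,150:340],None,fx=4,fy=4)[:,:,::-1]); print(env.get_obs()["eef_pos"])
E
```

```text
time: 2.48
eef_pos: [0.457, -0.1227, 0.1019]
ee_rot: [3.142, 0.001, -3.133]
force: [-0.7, 0.2, 0.0]
finger_gap: 0.0362
grip_force: 0.0
[ 0.45704744 -0.12260564  0.10189185]
```

View pics/g1.png

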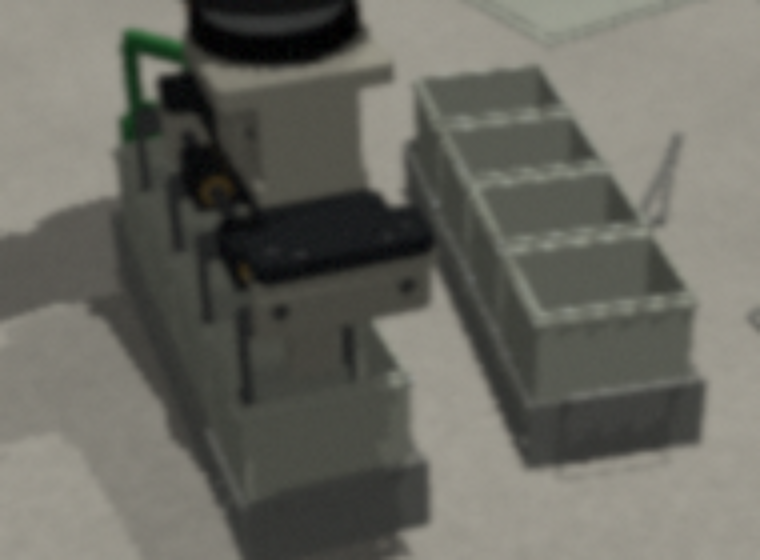

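The fingers straddle the rightmost bar, with its posts visible at (245,350) and (350,350) in the crop. I'll close on it and lift.

```bash
python3 -m handwheel '[[[0,0,0,0,0,0,0],[0,0,0,0,0,0,0],[0,0,0,0,0,0,0],[0,0,0,0,0,0,0],[0,0,0,-0.015,0,0,0],[0,0,0,-0.04,0,0,0],[0,0,0,-0.08,0,0,0],[0,0,0,-0.12,0,0,0],[0,0,0,-0.15,0,0,0],[0,0,0,-0.158,0,0,0],[0,0,0,-0.158,0,0,0],[0,0,0,-0.158,0,0,0]]]'; python3 - <<'E'
from h import *
for n in ("side","top"):
    p,W=cloud(n); cv2.imwrite(f"pics/l1{n}.png",cv2.resize(p[100:290,130:350],None,fx=3,fy=3)[:,:,::-1])
go(629,-102,230,-6.5)
E
```

```text
time: 4.03
eef_pos: [0.456, -0.1226, 0.2267]
ee_rot: [3.142, -0.002, -3.134]
force: [-0.3, -0.2, -1.1]
finger_gap: 0.0096
grip_force: 30.0
shift [-0.2162  0.0241 -0.0044] turn [-0.0002 -0.0011  0.0774] rows>= 2.8 0.7
```

View pics/l1side.png

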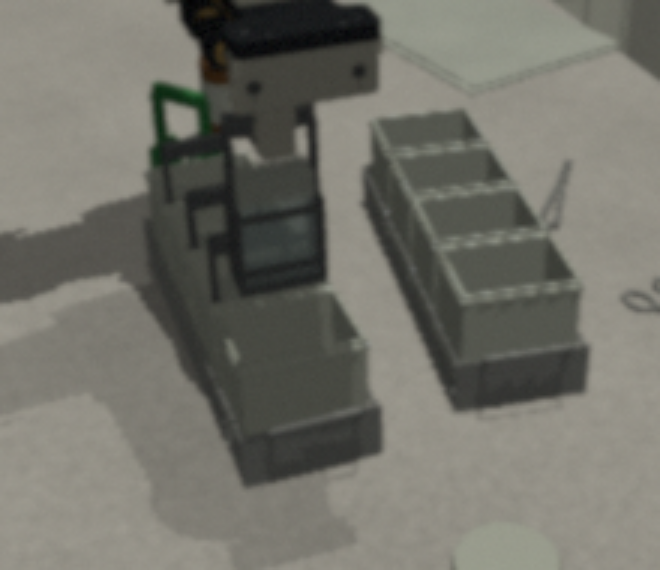

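The holder hangs upright from the gripper (bottom edge at (280,285)), with a bar gap of 9.6 mm. I'll carry it over the rightmost empty jar.

```bash
python3 -m handwheel '[[[0,-0.02,0.002,0,0,0,0.01],[0,-0.06,0.007,0,0,0,0.03],[0,-0.11,0.013,0,0,0,0.05],[0,-0.16,0.019,0,0,0,0.07],[0,-0.195,0.023,0,0,0,0.077],[0,-0.21,0.0245,0,0,0,0.077],[0,-0.2145,0.025,0,0,0,0.077],[0,-0.2145,0.025,0,0,0,0.077],[0,-0.2145,0.025,0,0,0,0.077],[0,-0.2145,0.025,0,0,0,0.077]]]'; python3 - <<'E'
from h import *
for n in ("side",):
    p,W=cloud(n); cv2.imwrite(f"pics/t1{n}.png",cv2.resize(p[100:260,150:370],None,fx=3.4,fy=3.4)[:,:,::-1])
go(627.6,-101.4,102,-6.5)
E
```

```text
time: 5.38
eef_pos: [0.6277, -0.1013, 0.2283]
ee_rot: [3.141, 0.001, 3.029]
force: [0.1, 0.2, -1.1]
finger_gap: 0.0098
grip_force: 30.0
shift [ 0.0003 -0.0002  0.1579] turn [0.0001 0.0004 0.0004] rows>= 2.0 0.0
```

View pics/t1side.png

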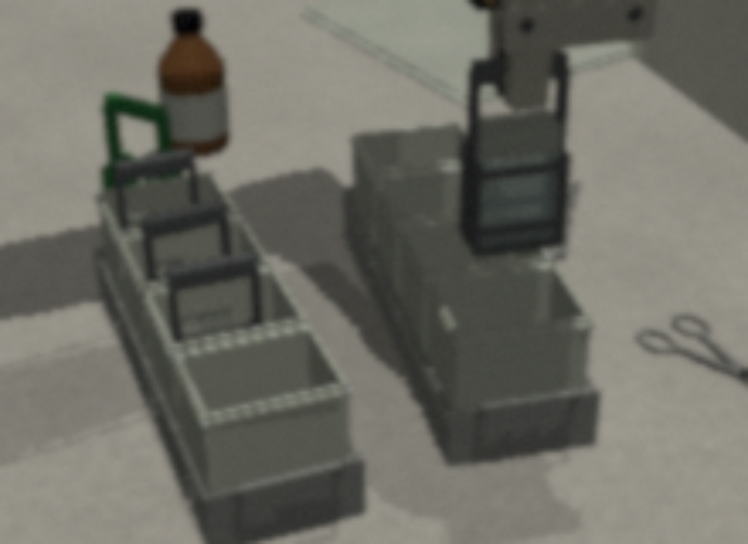

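It hangs upright, centred above the rightmost jar ((515,250) over the opening). I'll lower it slowly.

```bash
python3 -m handwheel '[[[0,0,0,0.03,0,0,0],[0,0,0,0.065,0,0,0],[0,0,0,0.1,0,0,0],[0,0,0,0.125,0,0,0],[0,0,0,0.14,0,0,0],[0,0,0,0.15,0,0,0],[0,0,0,0.154,0,0,0],[0,0,0,0.156,0,0,0],[0,0,0,0.157,0,0,0],[0,0,0,0.158,0,0,0],[0,0,0,0.158,0,0,0]]]'; python3 -c "
from h import *
go(627.6,-101.4,102,-6.5)"
```

```text
time: 6.8
eef_pos: [0.6282, -0.1012, 0.1015]
ee_rot: [3.142, 0.0, 3.029]
force: [0.8, -0.3, -0.5]
finger_gap: 0.0097
grip_force: 30.0
shift [ 0.0007 -0.0003 -0.0006] turn [0.     0.0001 0.0004] rows>= 0.0 0.0
```

```bash
python3 -m handwheel '[[[0,0,0,0.0006,0,0,0],[0,0,0,0.0012,0,0,0],[0,0,0,0.0012,0,0,0]]]'
```

```text
time: 7.18
eef_pos: [0.6285, -0.1012, 0.1014]
ee_rot: [-3.142, 0.001, 3.029]
force: [-1.8, 2.1, 5.5]
finger_gap: 0.0095
grip_force: 30.0
```

Upward force of 5.5 N with no further descent means it is on the floor. I'll release and lift.

```bash
python3 -m handwheel '[[[14,0,0,-0.0006,0,0,0],[36,0,0,-0.0006,0,0,0],[36,0,0,-0.0006,0,0,0],[36,0,0,-0.0006,0,0,0],[36,0,0,-0.03,0,0,0],[36,0,0,-0.08,0,0,0],[36,0,0,-0.13,0,0,0],[36,0,0,-0.155,0,0,0],[36,0,0,-0.155,0,0,0],[36,0,0,-0.155,0,0,0]]]'; python3 - <<'E'
from h import *
p,W=cloud("top"); X,Y,Z=W[...,0],W[...,1],W[...,2]
for q,c in comps(W,(X>.4)&(X<.7)&(Y<.15)&(Y>-.2)&(Z>.119)&(Z<.135),20): print(rect(q),q[:,2].max().round(4))
cv2.imwrite("pics/r1.png",cv2.resize(p[100:280,130:360],None,fx=3,fy=3)[:,:,::-1])
go(454,-47.8,228,.8)
E
```

```text
time: 8.43
eef_pos: [0.6276, -0.1012, 0.2234]
ee_rot: [3.141, -0.001, 3.029]
force: [0.3, 0.1, -0.7]
finger_gap: 0.036
grip_force: 0.0
(array([ 628.6, -101.3]), array([10. , 55.7]), 83.6) 0.1283
(array([455.4, -47.7]), array([53.5, 10. ]), 1.4) 0.1281
shift [ 0.223   0.0418 -0.0057] turn [ 0.     -0.0012 -0.0807] rows>= 2.9 0.7
```

View pics/r1.png

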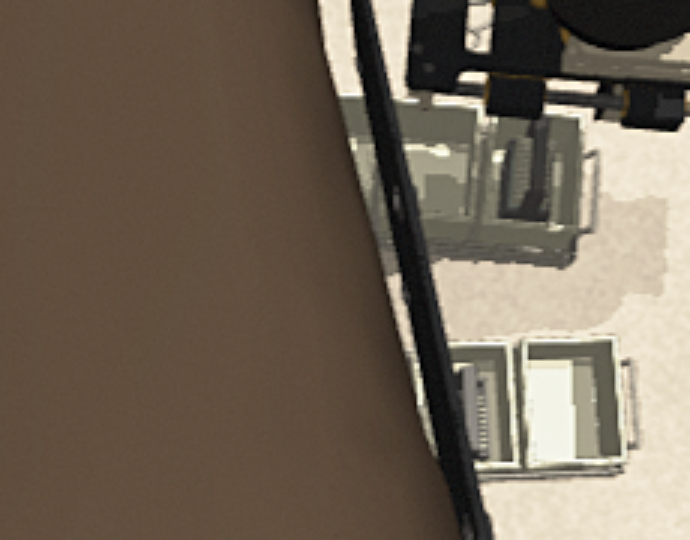

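The first holder stands in the rightmost far jar (crop (525,165)), upright and centred. Next is the third from the left.

```bash
python3 -m handwheel '[[[36,0.06,0.011,-0.003,0,0,-0.02],[36,0.12,0.022,-0.005,0,0,-0.05],[36,0.18,0.034,-0.005,0,0,-0.081],[36,0.215,0.04,-0.005,0,0,-0.081],[36,0.223,0.0418,-0.005,0,0,-0.081],[36,0.223,0.0418,-0.005,0,0,-0.081],[36,0.223,0.0418,-0.005,0,0,-0.081]]]'; python3 -c "
from h import *
go(454,-47.8,101.5,.8)"
```

```text
time: 9.35
eef_pos: [0.4553, -0.048, 0.228]
ee_rot: [-3.141, -0.001, -3.127]
force: [0.1, -0.2, -0.6]
finger_gap: 0.0361
grip_force: 0.0
shift [0.0015 0.0003 0.1582] turn [-0.0002 -0.0004  0.0002] rows>= 2.0 0.0
```

```bash
python3 -m handwheel '[[[36,0.001,0,0.05,0,0,0],[36,0.001,0,0.09,0,0,0],[36,0.001,0,0.12,0,0,0],[36,0.001,0,0.14,0,0,0],[36,0.001,0,0.152,0,0,0],[36,0.001,0,0.158,0,0,0],[36,0.001,0,0.158,0,0,0],[0,0.001,0,0.158,0,0,0],[0,0.001,0,0.158,0,0,0],[0,0.001,0,0.158,0,0,0],[0,0.001,0,0.158,0,0,0],[0,0.001,0,0.158,0,0,0]]]'; python3 -m handwheel '[[[0,0,0,-0.015,0,0,0],[0,0,0,-0.04,0,0,0],[0,0,0,-0.08,0,0,0],[0,0,0,-0.12,0,0,0],[0,0,0,-0.15,0,0,0],[0,0,0,-0.158,0,0,0],[0,0,0,-0.158,0,0,0],[0,0,0,-0.158,0,0,0]]]'; python3 -c "
from h import *
go(636.3,-27.8,229,-6.5)"
```

```text
time: 10.85
eef_pos: [0.454, -0.0479, 0.1022]
ee_rot: [3.141, 0.0, -3.127]
force: [0.1, 0.8, 2.5]
finger_gap: 0.01
grip_force: 30.0
time: 11.85
eef_pos: [0.4531, -0.048, 0.2273]
ee_rot: [-3.141, -0.002, -3.127]
force: [0.0, -0.2, -1.7]
finger_gap: 0.0095
grip_force: 30.0
shift [-0.2293  0.022  -0.0025] turn [-0.0002 -0.0012  0.0813] rows>= 2.9 0.7
```

```bash
python3 -m handwheel '[[[0,-0.02,0.002,0,0,0,0.01],[0,-0.06,0.006,0,0,0,0.03],[0,-0.11,0.011,0,0,0,0.05],[0,-0.165,0.016,0,0,0,0.07],[0,-0.205,0.02,0,0,0,0.081],[0,-0.224,0.022,0,0,0,0.081],[0,-0.2293,0.022,0,0,0,0.081],[0,-0.2293,0.022,0,0,0,0.081],[0,-0.2293,0.022,0,0,0,0.081],[0,-0.2293,0.022,0,0,0,0.081]]]'; python3 - <<'E'
from h import *
p,W=cloud("side"); cv2.imwrite(f"pics/t2.png",cv2.resize(p[90:250,150:370],None,fx=3.4,fy=3.4)[:,:,::-1])
go(636.3,-27.8,102,-6.5)
E
```

```text
time: 13.1
eef_pos: [0.6365, -0.0277, 0.2291]
ee_rot: [3.141, 0.001, 3.029]
force: [0.1, 0.4, -0.7]
finger_gap: 0.0098
grip_force: 30.0
shift [ 0.0005 -0.0002  0.1588] turn [0.0002 0.0006 0.0005] rows>= 2.0 0.0
```

View pics/t2.png

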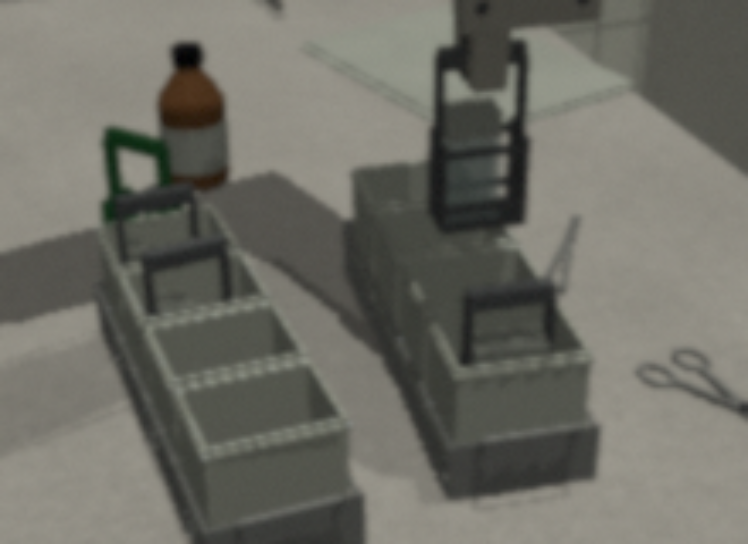

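The second holder hangs upright above the third jar (480,225). The placed one stands in the rightmost jar.

```bash
python3 -m handwheel '[[[0,0,0,0.03,0,0,0],[0,0,0,0.065,0,0,0],[0,0,0,0.1,0,0,0],[0,0,0,0.125,0,0,0],[0,0,0,0.14,0,0,0],[0,0,0,0.15,0,0,0],[0,0,0,0.154,0,0,0],[0,0,0,0.156,0,0,0],[0,0,0,0.157,0,0,0],[0,0,0,0.158,0,0,0],[0,0,0,0.159,0,0,0],[0,0,0,0.159,0,0,0]]]'; python3 -m handwheel '[[[0,0,0,0.0006,0,0,0],[0,0,0,0.0006,0,0,0]]]'
```

```text
time: 14.65
eef_pos: [0.6374, -0.0276, 0.1023]
ee_rot: [3.141, 0.001, 3.029]
force: [-2.3, 0.6, 4.9]
finger_gap: 0.0098
grip_force: 30.0
time: 14.9
eef_pos: [0.6376, -0.0276, 0.1023]
ee_rot: [3.141, 0.002, 3.029]
force: [-3.3, 1.1, 9.0]
finger_gap: 0.0094
grip_force: 30.0
```

On the floor. I'll release, lift, and travel to the next bar.

```bash
python3 -m handwheel '[[[14,0,0,-0.0012,0,0,0],[36,0,0,-0.0012,0,0,0],[36,0,0,-0.0012,0,0,0],[36,0,0,-0.0012,0,0,0],[36,0,0,-0.03,0,0,0],[36,0,0,-0.08,0,0,0],[36,0,0,-0.13,0,0,0],[36,0,0,-0.157,0,0,0],[36,0,0,-0.157,0,0,0],[36,0,0,-0.157,0,0,0]]]'; python3 - <<'E'
from h import *
p,W=cloud("side"); X,Y,Z=W[...,0],W[...,1],W[...,2]
for q,c in comps(W,(X>.4)&(X<.7)&(Y<.15)&(Y>-.2)&(Z>.119)&(Z<.135),20): print(rect(q),q[:,2].max().round(4))
go(453.3,22,228,5.7)
E
```

```text
time: 16.15
eef_pos: [0.6365, -0.0277, 0.2255]
ee_rot: [3.142, -0.001, 3.029]
force: [-0.0, -1.3, -0.8]
finger_gap: 0.0358
grip_force: 0.0
(array([450.2, 106.1]), array([55. , 15.6]), 1.1) 0.1295
(array([635. , -27.7]), array([12.9, 55.6]), 84.2) 0.1281
(array([451.6,  22.9]), array([54.7, 13. ]), 5.2) 0.1286
(array([ 626.8, -101. ]), array([12.2, 55.5]), 82.2) 0.1282
shift [ 0.2344  0.036  -0.0032] turn [-1.000e-04 -1.100e-03 -1.352e-01] rows>= 3.0 1.1
```

```bash
python3 -m handwheel '[[[36,0.06,0.009,-0.003,0,0,-0.03],[36,0.12,0.018,-0.003,0,0,-0.07],[36,0.18,0.028,-0.003,0,0,-0.11],[36,0.22,0.034,-0.003,0,0,-0.135],[36,0.2335,0.036,-0.003,0,0,-0.135],[36,0.2335,0.036,-0.003,0,0,-0.135],[36,0.2335,0.036,-0.003,0,0,-0.135],[36,0.2335,0.036,-0.003,0,0,-0.135]]]'; python3 -c "
from h import *
go(453.3,22,101.5,5.7)"
```

```text
time: 17.2
eef_pos: [0.4552, 0.0218, 0.2283]
ee_rot: [-3.141, -0.001, -3.043]
force: [0.4, -0.4, -0.5]
finger_gap: 0.0362
grip_force: 0.0
shift [0.0022 0.0006 0.1585] turn [-0.0003 -0.0006 -0.0007] rows>= 2.0 0.0
```

```bash
python3 -m handwheel '[[[36,0.0015,0,0.05,0,0,0],[36,0.0015,0,0.09,0,0,0],[36,0.0015,0,0.12,0,0,0],[36,0.0015,0,0.14,0,0,0],[36,0.0015,0,0.152,0,0,0],[36,0.0015,0,0.158,0,0,0],[36,0.0015,0,0.158,0,0,0],[0,0.0015,0,0.158,0,0,0],[0,0.0015,0,0.158,0,0,0],[0,0.0015,0,0.158,0,0,0],[0,0.0015,0,0.158,0,0,0],[0,0.0015,0,0.158,0,0,0]]]'; python3 -m handwheel '[[[0,0,0,-0.015,0,0,0],[0,0,0,-0.04,0,0,0],[0,0,0,-0.08,0,0,0],[0,0,0,-0.12,0,0,0],[0,0,0,-0.15,0,0,0],[0,0,0,-0.158,0,0,0],[0,0,0,-0.158,0,0,0],[0,0,0,-0.158,0,0,0]]]'; python3 -c "
from h import *
go(644.9,45.7,229,-6.5)"
```

```text
time: 18.7
eef_pos: [0.4535, 0.0219, 0.1025]
ee_rot: [3.142, 0.0, -3.042]
force: [-0.8, 0.1, 2.1]
finger_gap: 0.0095
grip_force: 30.0
time: 19.7
eef_pos: [0.4528, 0.0217, 0.2277]
ee_rot: [-3.141, -0.002, -3.042]
force: [-0.5, -0.1, -0.3]
finger_gap: 0.0097
grip_force: 30.0
shift [-0.242   0.0061 -0.002 ] turn [-0.0003 -0.0011  0.1353] rows>= 3.1 1.1
```

```bash
python3 -m handwheel '[[[0,-0.02,0.0005,0,0,0,0.015],[0,-0.06,0.0015,0,0,0,0.04],[0,-0.11,0.003,0,0,0,0.07],[0,-0.17,0.0045,0,0,0,0.1],[0,-0.215,0.0055,0,0,0,0.125],[0,-0.235,0.006,0,0,0,0.135],[0,-0.242,0.006,0,0,0,0.135],[0,-0.242,0.006,0,0,0,0.135],[0,-0.242,0.006,0,0,0,0.135],[0,-0.242,0.006,0,0,0,0.135]]]'; python3 - <<'E'
from h import *
p,W=cloud("side"); cv2.imwrite(f"pics/t3.png",cv2.resize(p[80:240,150:370],None,fx=3.4,fy=3.4)[:,:,::-1])
go(644.9,45.7,102.5,-6.5)
E
```

```text
time: 20.95
eef_pos: [0.6451, 0.0458, 0.2294]
ee_rot: [3.141, 0.001, 3.029]
force: [0.6, -0.2, -0.3]
finger_gap: 0.0098
grip_force: 30.0
shift [ 0.0004 -0.0003  0.1586] turn [0.0003 0.0005 0.0007] rows>= 2.0 0.0
```

View pics/t3.png

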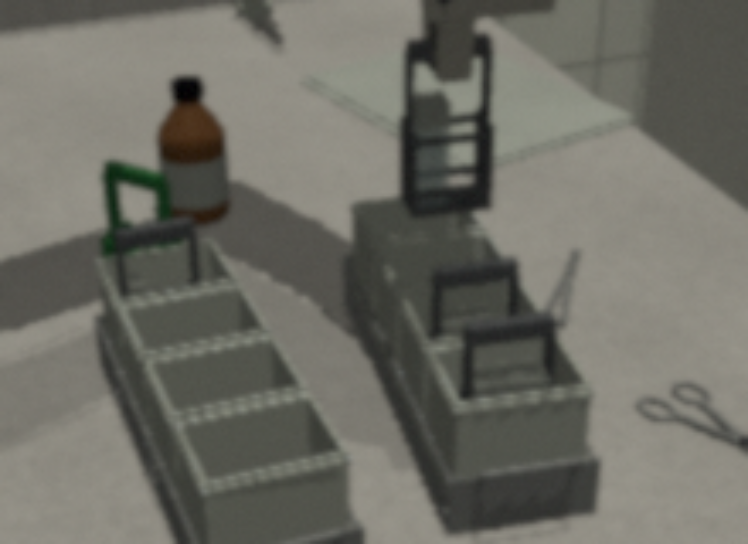

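The third holder hangs upright above the second jar (450,210), and two are in place behind it.

```bash
python3 -m handwheel '[[[0,0,0,0.03,0,0,0],[0,0,0,0.065,0,0,0],[0,0,0,0.1,0,0,0],[0,0,0,0.125,0,0,0],[0,0,0,0.14,0,0,0],[0,0,0,0.15,0,0,0],[0,0,0,0.154,0,0,0],[0,0,0,0.156,0,0,0],[0,0,0,0.157,0,0,0],[0,0,0,0.158,0,0,0],[0,0,0,0.159,0,0,0],[0,0,0,0.159,0,0,0]]]'
```

```text
time: 22.5
eef_pos: [0.646, 0.0459, 0.1025]
ee_rot: [3.141, 0.001, 3.029]
force: [-1.7, 1.0, 4.1]
finger_gap: 0.0096
grip_force: 30.0
```

```bash
python3 -m handwheel '[[[0,0,0,0.0006,0,0,0],[14,0,0,-0.0006,0,0,0],[36,0,0,-0.0006,0,0,0],[36,0,0,-0.0006,0,0,0],[36,0,0,-0.0006,0,0,0],[36,0,0,-0.03,0,0,0],[36,0,0,-0.08,0,0,0],[36,0,0,-0.13,0,0,0],[36,0,0,-0.157,0,0,0],[36,0,0,-0.157,0,0,0],[36,0,0,-0.157,0,0,0]]]'; python3 - <<'E'
from h import *
p,W=cloud("side"); X,Y,Z=W[...,0],W[...,1],W[...,2]
for q,c in comps(W,(X>.4)&(X<.7)&(Y<.15)&(Y>-.2)&(Z>.119)&(Z<.135),20): print(rect(q),q[:,2].max().round(4))
go(451.5,104.2,228,2.9)
E
```

```text
time: 23.88
eef_pos: [0.6451, 0.0458, 0.2262]
ee_rot: [-3.141, -0.001, 3.029]
force: [-0.7, -0.9, -0.8]
finger_gap: 0.0361
grip_force: 0.0
(array([644.2,  46.7]), array([13.5, 55.8]), 85.1) 0.1285
(array([450.3, 105.7]), array([55.7, 13.9]), 2.6) 0.129
(array([635.7, -26.7]), array([13.3, 55.7]), 84.2) 0.1282
(array([ 626.8, -100.7]), array([12. , 55.4]), 80.7) 0.1284
shift [ 0.2485  0.0454 -0.0023] turn [-0.0002 -0.0012 -0.1041] rows>= 3.2 0.9
```

```bash
python3 -m handwheel '[[[36,0.06,0.011,-0.002,0,0,-0.03],[36,0.13,0.024,-0.002,0,0,-0.06],[36,0.19,0.035,-0.002,0,0,-0.09],[36,0.235,0.043,-0.002,0,0,-0.104],[36,0.2475,0.0454,-0.002,0,0,-0.104],[36,0.2475,0.0454,-0.002,0,0,-0.104],[36,0.2475,0.0454,-0.002,0,0,-0.104],[36,0.2475,0.0454,-0.002,0,0,-0.104]]]'; python3 -c "
from h import *
go(451.5,104.2,101.5,2.9)"
```

```text
time: 24.92
eef_pos: [0.4535, 0.1039, 0.2282]
ee_rot: [-3.141, -0.001, -3.092]
force: [0.4, -0.1, 0.9]
finger_gap: 0.036
grip_force: 0.0
shift [0.0024 0.0006 0.1584] turn [-0.0004 -0.0005 -0.0006] rows>= 2.0 0.0
```

```bash
python3 -m handwheel '[[[36,0.0015,0,0.05,0,0,0],[36,0.0015,0,0.09,0,0,0],[36,0.0015,0,0.12,0,0,0],[36,0.0015,0,0.14,0,0,0],[36,0.0015,0,0.152,0,0,0],[36,0.0015,0,0.158,0,0,0],[36,0.0015,0,0.158,0,0,0],[0,0.0015,0,0.158,0,0,0],[0,0.0015,0,0.158,0,0,0],[0,0.0015,0,0.158,0,0,0],[0,0.0015,0,0.158,0,0,0],[0,0.0015,0,0.158,0,0,0]]]'; python3 -m handwheel '[[[0,0,0,-0.015,0,0,0],[0,0,0,-0.04,0,0,0],[0,0,0,-0.08,0,0,0],[0,0,0,-0.12,0,0,0],[0,0,0,-0.15,0,0,0],[0,0,0,-0.158,0,0,0],[0,0,0,-0.158,0,0,0],[0,0,0,-0.158,0,0,0]]]'; python3 -c "
from h import *
go(653.3,119.3,229,-6.5)"
```

```text
time: 26.42
eef_pos: [0.4518, 0.1042, 0.1025]
ee_rot: [3.141, 0.0, -3.091]
force: [-0.8, 0.9, 2.1]
finger_gap: 0.0097
grip_force: 30.0
time: 27.42
eef_pos: [0.4511, 0.1038, 0.2277]
ee_rot: [-3.141, -0.002, -3.091]
force: [0.2, -0.4, -1.8]
finger_gap: 0.0094
grip_force: 30.0
shift [-0.2534  0.0066 -0.002 ] turn [-0.0006 -0.001   0.1044] rows>= 3.2 0.9
```

```bash
python3 -m handwheel '[[[0,-0.02,0.0005,0,0,0,0.01],[0,-0.06,0.0015,0,0,0,0.03],[0,-0.115,0.003,0,0,0,0.05],[0,-0.175,0.0045,0,0,0,0.08],[0,-0.225,0.006,0,0,0,0.1],[0,-0.246,0.0065,0,0,0,0.104],[0,-0.2534,0.0066,0,0,0,0.104],[0,-0.2534,0.0066,0,0,0,0.104],[0,-0.2534,0.0066,0,0,0,0.104],[0,-0.2534,0.0066,0,0,0,0.104]]]'; python3 - <<'E'
from h import *
p,W=cloud("side"); cv2.imwrite(f"pics/t4.png",cv2.resize(p[70:240,150:370],None,fx=3.4,fy=3.4)[:,:,::-1])
go(653.3,119.3,102.5,-6.5)
E
```

```text
time: 28.68
eef_pos: [0.6535, 0.1197, 0.2293]
ee_rot: [3.141, 0.001, 3.029]
force: [-1.2, -0.0, -0.7]
finger_gap: 0.01
grip_force: 30.0
shift [ 0.0003 -0.0007  0.1586] turn [0.0003 0.0004 0.0007] rows>= 2.0 0.0
```

View pics/t4.png

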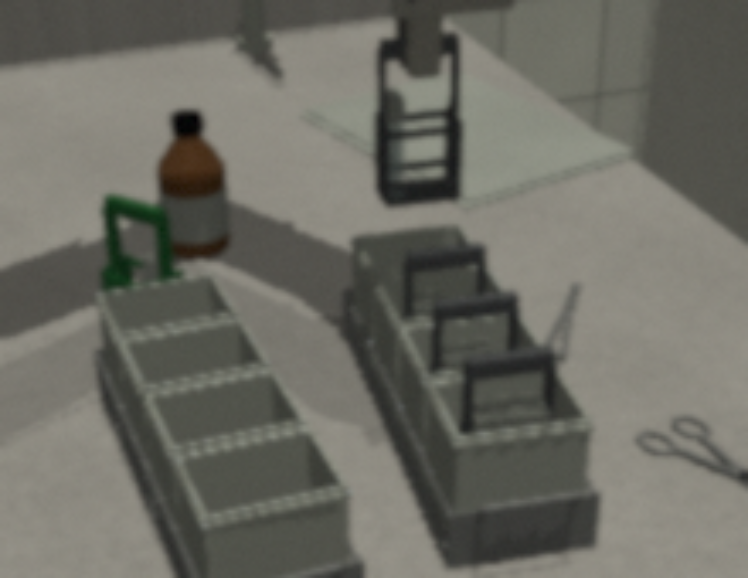

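The last holder hangs upright above the leftmost jar (420,195). The other three stand in the far rack.

```bash
python3 -m handwheel '[[[0,0,0,0.03,0,0,0],[0,0,0,0.065,0,0,0],[0,0,0,0.1,0,0,0],[0,0,0,0.125,0,0,0],[0,0,0,0.14,0,0,0],[0,0,0,0.15,0,0,0],[0,0,0,0.154,0,0,0],[0,0,0,0.156,0,0,0],[0,0,0,0.157,0,0,0],[0,0,0,0.158,0,0,0],[0,0,0,0.159,0,0,0],[0,0,0,0.159,0,0,0]]]'
```

```text
time: 30.22
eef_pos: [0.6543, 0.1198, 0.1026]
ee_rot: [3.141, 0.001, 3.029]
force: [-2.0, 1.2, 4.4]
finger_gap: 0.0096
grip_force: 30.0
```

```bash
python3 -m handwheel '[[[0,0,0,0.0006,0,0,0],[14,0,0,-0.0006,0,0,0],[36,0,0,-0.0006,0,0,0],[36,0,0,-0.0006,0,0,0],[36,0,0,-0.0006,0,0,0],[36,0,0,-0.03,0,0,0],[36,0,0,-0.08,0,0,0],[36,0,0,-0.13,0,0,0],[36,0,0,-0.19,0,0,0],[36,0,0,-0.22,0,0,0],[36,0,0,-0.22,0,0,0],[36,0,0,-0.22,0,0,0]]]'; python3 - <<'E'
from h import *
p,W=cloud("side"); X,Y,Z=W[...,0],W[...,1],W[...,2]
for q,c in comps(W,(X>.4)&(X<.7)&(Y<.15)&(Y>-.2)&(Z>.119)&(Z<.135),20): print(rect(q),q[:,2].max().round(4))
cv2.imwrite(f"pics/end.png",cv2.resize(p[70:240,150:370],None,fx=3.4,fy=3.4)[:,:,::-1])
E
```

```text
time: 31.72
eef_pos: [0.6534, 0.1196, 0.2765]
ee_rot: [-3.141, -0.001, 3.029]
force: [-0.5, -0.1, -1.4]
finger_gap: 0.0361
grip_force: 0.0
(array([652.2, 118.8]), array([13. , 55.7]), 80.2) 0.1285
(array([644.1,  46. ]), array([12.6, 56.1]), 85.7) 0.1278
(array([634.9, -27.6]), array([12.7, 55.3]), 82.6) 0.1281
(array([627.1, -99.9]), array([13.1, 55.8]), 81.9) 0.1294
```

View pics/end.png

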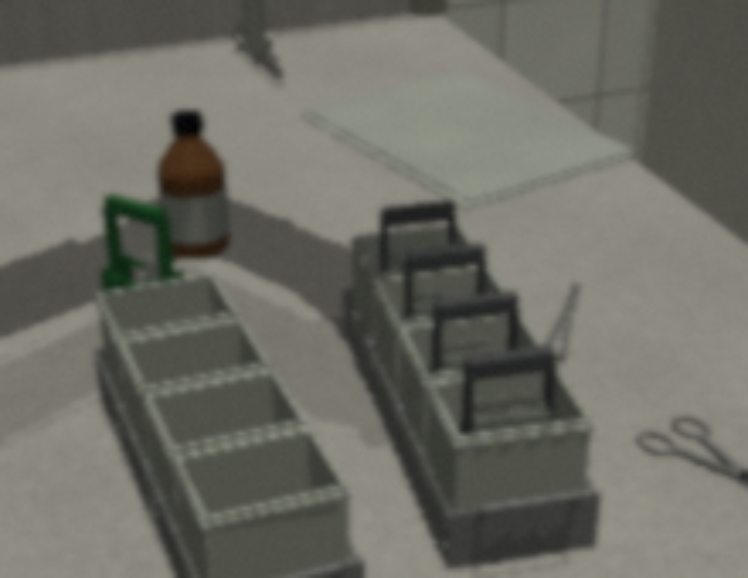

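All four holders stand upright in the far jars (bars at (418,212), (443,257), (473,303) and (508,362)). The near rack is empty, the bottle and green holder haven't moved, and the arm is clear.

```bash
python3 -c "
from workcell import env
print(env.finish_job())"
```

```text
the job is handed in; nothing more can be done
None
```

The four holders now stand upright on the floors of the far rack's jars, in their original left-to-right order, with the bottle untouched; I handed the job in after about 32 s of robot time.

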